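# Put the jar mill into its three-dot gear and shut the gate bar

### The job

Get the jar mill ready for its grinding run: push the gear lever through the H-shaped gate into the three-dot gear, the slot at the far right as seen from the front, until it is fully home, and then swing the gate bar with its post fully shut against its stop, so that the lever is locked in. Only push, with the closed fingertips or the outside of the fingers: never have the lever or the post between the fingers. Leave the jar and the tools lying around where they are.

Things in the scene. Friction and masses are not known exactly. Their poses are not given: they have to be found in the camera images.
- mill: Bench jar mill, fixed: grey gearbox (150x160, 130 high, foot 188x198), motor behind it (to x = 198 mm, 135 high), at its left a roller bed (150 wide, y = 114 to 356, 92 high) carrying a jar (top 182 high). Origin on the worktop under the middle of the gate; x points away from a person in front of it, y to their left, z up; turned up to 0.3 rad either way.
- gate (a point): Middle of the H, on top of the steel gate plate (110x148), 138 mm above the worktop; axes as the mill's. Two fore-and-aft slots, 15 wide, x = -22 to 22, centred at y = 14 and -14, joined at x = 0 by a neutral channel 15 wide along y; rigid walls, rounded corners at the channel. Punched dots number the gears: 1 far left, 2 near left, 3 far right, 4 near right.
- slot3_end (a point): Centre of the lever's stem when it is home in the far right slot (three dots), at the plate's top: x = 17, y = -14 mm of the gate.
- lever_pivot (a point): The lever's cross pivot, 88 mm above the worktop, 50 below the gate's middle. Knob centre from here, along the mill's axes: x = 0.105 sin(fore) cos(side), y = -0.105 sin(side), z = 0.105 cos(fore) cos(side). Home in the three-dot gear the knob is about 33 mm ahead of, 27 right of and 96 above this point.
- shift_fore (a joint): Fore-and-aft tilt of the gear lever, rad: 0 neutral, positive away from the front (+x of the mill). The slot ends stop it at about +-0.33; it can cross between the slots only within about 0.05 of 0. Friction alone (about 3 N at the knob) holds it where it is left. It starts somewhere along the left slot, -0.31 to 0.31.
- shift_side (a joint): Sideways tilt of the same lever, rad: positive to the right (-y of the mill). Left slot about -0.27, right slot about +0.27, with about 0.05 of play either way; the channel's ends stop it at about +-0.32. It starts at -0.265, in the left slot. Same friction.
- knob (a point): Centre of the lever's black ball knob, 28 mm across, on a steel stem 10 mm thick: 193 mm above the worktop when upright, about 184 in a gear. Its z axis runs up along the stem.
- gate_bar (a joint): Angle of the gate bar, rad: 0 shut, lying along the neutral channel against its stop; positive when swung open towards the front. Starts open at 0.7 to 1.2, clear of the left slot, the channel and the far right slot. Shut, it keeps the stem from leaving its gear. Friction (about 2 N at the post) holds it where it is left.
- bar_pivot (a point): Upright pivot of the gate bar, at x = 0, y = -60 mm of the mill, on top of the gate plate. The bar is flat dark steel, 18 wide, 6 thick, 1 mm above the plate, and reaches 84 mm from here in the direction (-sin, cos) of its angle, in the mill's axes.
- bar_post (a point): Centre of the top of the upright push post on the gate bar: 10 mm thick (12 at its head), 21 high above the bar, 30 mm from the bar's pivot, its top 166 mm above the worktop.
- jar: loose white jar lying on the rollers, 100 mm across, 150 mm long along the mill's y; origin on its underside, mid-length; leave alone
- screwdriver: loose screwdriver, 220x27x27, lying on the worktop in front of the gearbox; origin at the centre of its underside; leave alone
- flat_brush: loose flat brush, 222x65x16, on the worktop in front of the roller bed; origin at the centre of its underside; leave alone
- scraper: loose scraper with wooden handle, 197x60x25, on the worktop at the right of the gearbox; origin at the centre of its underside; leave alone
- marker: loose marker, 132x17x17, on the worktop at the right front of the gearbox; origin at the centre of its underside; leave alone
- wing_nut: loose brass wing nut, 22x56x17, on the worktop behind the gearbox, at the left of the motor; origin at the centre of its underside; leave alone
- mallet: loose rubber mallet, 272x75x55, on the worktop at the far right; origin at the centre of its underside; leave alone

How it is judged:
By the outcome, as a careful person would: the job done as asked, in the order asked, and still so for the second after the job is handed in, with the robot touching nothing.
It also fails if it takes over 58 s, if anything falls off the work surface, if the arm or the gripper's body presses on something with over 40 N, if the wrist force passes 120 N, or if a joint passes its speed limit or range.

### The arm

A 6-joint arm with a two-finger parallel gripper is mounted at the origin on a cart in front of the work surface, level with it; the furniture and walls round the work are solid. World frame = base frame: x ahead of the robot, y to its left, z up, the work surface at z = 0. Lengths are in mm, angles in degrees, forces in N, time in s.
With the tool pointing down it reaches from about 350 to 850 mm from the base axis. Payload 8.1 kg.
Tool frame: the origin (TCP) lies midway between the tips of the shut fingers; the grasp point (between the pads) lies 19 mm behind it (r.pinch_z is the distance from the TCP to the grasp point, in mm); z points along the fingers, y is the line along which they close (so a half turn about z gives the same grasp; the last joint's range is limited). The gripper opens to 85 mm and grips with 20 to 120 N. Pads are 22 mm wide; open, the fingers measure 114 mm over their backs; the gripper's body (76 mm by 85 mm) begins 54 mm behind the grasp point. The pads swing forward as they close: fully open they stand 13 mm farther back than shut.
Start: joints at [-4.893, 7.471, 85.268, -0, 87.261, -4.893], TCP at [600.004, 0.022, 231.292] pointing down, gripper open.
Joint ranges: [-169.43, 169.43], [-51.17, 129.36], [1.28, 143.12], [-76.62, 256.62], [0, 156.53], [-152.29, 152.29]. Speed limits (degrees/s): [136.94, 136.94, 159.86, 180, 180, 180].

### API

Orientations are given as [roll, pitch, yaw] about the fixed x, y, z axes, in that order (R = Rz(yaw) Ry(pitch) Rx(roll)).
In Python, from bench import sensors, optics, job, r gives the robot as it stands.
- The arm moves only by the tool play_rows, never from a script. Its argument "motion" is a list that holds one entry, the list of rows, each a list of 6 numbers: the shift along the tool's x, y, z in cm, then the turn, a rotation vector about the tool's x, y, z in degrees. In form: [[[x, y, z, ax, ay, az], ...]]. A call has 1 to 5 rows; each row is the pose to reach, as a shift and turn from the pose commanded when the call began, along the tool's axes at that moment; what a row does not reach only later rows make up. A row lasts 1/10 s, in which the tool goes at most 50 mm and 8.59 degrees, less where a joint would pass 70% of its speed; a pose out of reach is approached as far as the arm can. A call with a gripper value outside its range is refused whole. "jaw" is the opening, from 0 (shut) to 1 (fully open), set as the call begins (left out, the last holds). The fingers move at their own pace and stop on an object; "squeeze" is the grip in N (left out, the last holds). Time passes only in rows, so rows that repeat a pose let the fingers close. It gives the time, the measured TCP pose, the force, the opening and the grip force at its end, in the units of the state.
- sensors.sense(): the state, without advancing time (a new reading comes with each control period).
- optics.snapshot(name): name is "scene" or "side" or "wrist"; returns a dict with "pixels" (420x560x3 uint8, red, green, blue), "mtx" (3x3 intrinsics, pixels), "k1" (the pictures are not rectified: a ray, as slopes to the right and down, at radius r is drawn at 1 + k1 r^2 times it, then the intrinsics apply), "R" (3x3) and "t" (3): a world point X has camera coordinates R X + t; the wrist camera has in their place "T_tool_cam" (4x4, takes a point from camera to tool coordinates, whose origin is the TCP and whose axes are the flange's). Camera axes: x right, y down, z forward; pixel columns grow to the right and rows downward; lengths in mm; the calibration is good to about 2 mm. A picture is of the moment at which its call begins: read the wrist's pose just before it. There is no depth.
- job.hand_in(): hands the job in; it is judged then, once.
The state is a dict: "time": time; "joint_pos": joint angles; "qd": joint speeds; "joint_efforts": joint torques, N m; "tool_pos": TCP position; "tcp_rot": TCP orientation; "ft_force": force on the tool from outside, world axes, zero at the start; "wrist_torque": the same for the moment, N m; "finger_gap": finger opening in mm; "grip_force": force on a finger pad.
Only numpy, scipy, OpenCV 4.12 (cv2) and the standard library are available. Lean on these libraries where they do the work, as an engineer would, in place of code of your own. Each camera call takes 0.05 s, during which the arm holds its last target. There are 200 camera calls.

## Working session

There is one attempt and no reset: what is moved stays moved. The work goes in short steps, Python scripts to look and compute and a tool call to move; the robot and the scene stay as the last step left them, time stands still between calls to the robot, and variables do not carry over. Pictures are saved under pics/ and viewed, at most 12 in all, crops included, and the job is handed in when it is done.

Besides the shell and the picture viewer there is one more tool, called after "Request:" as name(argument=value, ...) on one line, values as JSON. play_rows: Moves the arm, as the interface text tells. Its arguments: {"type":"object","properties":{"motion":{"type":"array","items":{"type":"array","items":{"type":"array","items":{"type":"number"}}}},"jaw":{"type":"number"},"squeeze":{"type":"number"}},"required":["motion"]}

```bash
mkdir -p pics; ls
python3 - <<'E'
from bench import sensors, optics, job, r
import cv2
s=sensors.sense(); print(s['time'],s['tool_pos'],s['tcp_rot'],s['finger_gap'])
for n in ['scene','side']:
    d=optics.snapshot(n); cv2.imwrite(f'pics/{n}0.png',d['pixels'][:,:,::-1]); print(n,d['mtx'].tolist(),d['k1'],d['R'].tolist(),d['t'].tolist())
E
```

```text
pics
0.0 [5.99455579e+02 8.29158514e-02 2.30231250e+02] [-1.79893984e+02 -1.17540497e-02  8.99997423e+01] 85.5340536147591
scene [[390.2985854328585, 0.0, 275.52366248408526], [0.0, 390.2985854328585, 214.0318030740748], [0.0, 0.0, 1.0]] -0.11448876404055251 [[0.6449053044760658, -0.7640160780177446, 0.019405689604261016], [-0.4300353918639557, -0.38374889041996363, -0.8171941940847727], [0.6317964149969887, 0.5186677372189546, -0.5760356485193622]] [-461.6210385991778, 295.493134755623, 808.99815865285]
side [[445.9219601837621, 0.0, 285.509670368327], [0.0, 445.9219601837621, 211.72869854067162], [0.0, 0.0, 1.0]] -0.06303174294340327 [[0.8193670620875264, -0.5729901766007959, -0.017885052000050836], [-0.40757130274926234, -0.5603136583779945, -0.7210646554993091], [0.40314172537871196, 0.5981060622950222, -0.6926369088524075]] [-550.9832599486513, 243.65420157105208, 1243.0083239083262]
```

View pics/scene0.png

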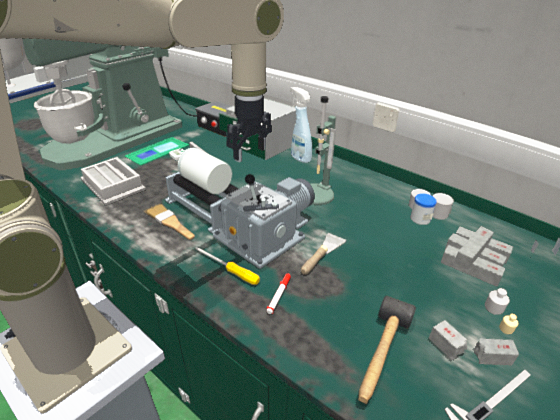

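View pics/side0.png

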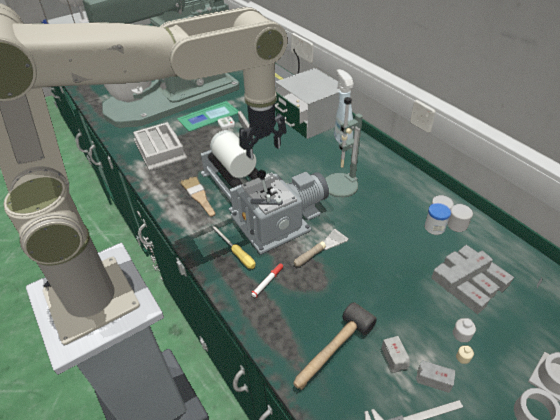

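The scene view shows the knob near (250,179), with the mill at (190–310, 175–260). The side view shows the knob near (263,174). I'll take closer crops and the wrist view.

```bash
cat > h.py <<'E'
import numpy as np, cv2
from bench import sensors, optics, job, r
from scipy.spatial.transform import Rotation as Ro
def cam(n):
    s=sensors.sense(); d=optics.snapshot(n)
    if n=='wrist':
        T=np.eye(4); T[:3,:3]=Ro.from_euler('xyz',s['tcp_rot'],degrees=True).as_matrix(); T[:3,3]=s['tool_pos']
        M=np.linalg.inv(T@np.array(d['T_tool_cam'])); d['R'],d['t']=M[:3,:3],M[:3,3]
    d['R']=np.array(d['R']);d['t']=np.array(d['t']);d['mtx']=np.array(d['mtx'])
    return d
def ray(d,u,v):
    k=np.array([d['k1'],0,0,0,0.])
    p=cv2.undistortPoints(np.array([[[u,v]]],float),d['mtx'],k)[0,0]
    return -d['R'].T@d['t'], d['R'].T@np.array([p[0],p[1],1])
def onz(d,u,v,z):
    c,w=ray(d,u,v); return c+w*(z-c[2])/w[2]
def tri(*a):
    A=np.zeros((3,3));b=np.zeros(3)
    for d,u,v in a:
        c,w=ray(d,u,v);w=w/np.linalg.norm(w);P=np.eye(3)-np.outer(w,w);A+=P;b+=P@c
    return np.linalg.solve(A,b)
def proj(d,X):
    return cv2.projectPoints(np.array(X,float).reshape(-1,1,3),cv2.Rodrigues(d['R'])[0],d['t'],d['mtx'],np.array([d['k1'],0,0,0,0.]))[0][:,0]
E
python3 - <<'E'
from h import *
a=cam('scene');b=cam('side');w=cam('wrist')
for n,d in zip('abw',(a,b,w)): np.save(f'pics/{n}.npy',d,allow_pickle=True)
print(tri((a,250,179),(b,263,174)),onz(a,250,179,184),onz(b,263,174,184))
A=a['pixels'][165:265,205:325];B=b['pixels'][160:260,220:340]
im=np.hstack([cv2.resize(x,(400,333),interpolation=cv2.INTER_CUBIC) for x in (A,B)])
cv2.imwrite('pics/c1.png',im[:,:,::-1]);cv2.imwrite('pics/w1.png',w['pixels'][:,:,::-1])
E
```

```text
[580.95768164 -18.22609204 181.20046117] [577.51624316 -21.46951611 184.        ] [579.17920846 -21.32200507 184.        ]
```

View pics/c1.png

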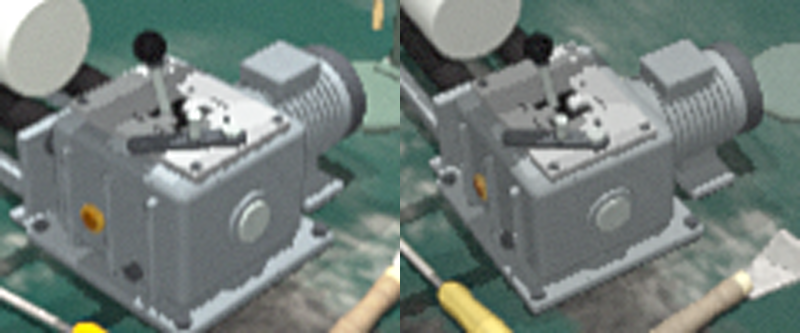

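View pics/w1.png

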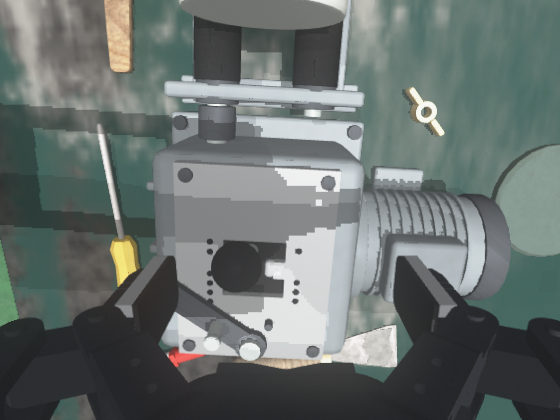

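The wrist view shows the plate screws near (185,175), (328,183), (313,351) and (189,345). The knob is near (237,266), the bar pivot near (250,346) and the post near (211,340). The three dots sit at about (295,283–300), far right.

Run:
```python
from h import *
w,a,b=[np.load(f'pics/{n}.npy',allow_pickle=True).item() for n in 'wab']
im=w['pixels'];g=cv2.cvtColor(im,cv2.COLOR_RGB2GRAY)
P=[]
for u,v in [(185,175),(328,183),(313,351),(189,345)]:
    win=g[v-10:v+11,u-10:u+11].astype(float)<85
    n,l,st,c=cv2.connectedComponentsWithStats(win.astype(np.uint8)); 
    k=np.argmin([np.hypot(*(c[i]-10)) if i and st[i,4]>15 else 99 for i in range(n)])
    q=c[k]+[u-10,v-10]; p=onz(w,*q,140); P.append(p); print(q,st[k,4],p)
P=np.array(P);print('ctr',P.mean(0),[np.linalg.norm(P[i]-P[(i+1)%4]) for i in range(4)])
e=[P[1]-P[0],P[2]-P[3]]; print([np.degrees(np.arctan2(x[1],x[0])) for x in e]); e=[P[0]-P[3],P[1]-P[2]];print([np.degrees(np.arctan2(-x[0],x[1])) for x in e])
for z in (180,187,193): print('knob',onz(w,237,266,z))
print('post',onz(w,211,340,166),'pivot',onz(w,250,346,147))
print('campos',-w['R'].T@w['t'])
# knob by masks
for d,(u,v) in ((a,(250,179)),(b,(263,174)),(w,(237,266))):
    G=cv2.cvtColor(d['pixels'],cv2.COLOR_RGB2GRAY); R=30 if d is w else 7
    m=(G[v-R:v+R+1,u-R:u+R+1]<(40 if d is w else 60)).astype(np.uint8); m=cv2.morphologyEx(m,cv2.MORPH_OPEN,np.ones((3,3)))
    ys,xs=np.nonzero(m); print('knobpix',xs.mean()+u-R,ys.mean()+v-R,len(xs),np.ptp(xs),np.ptp(ys))
im2=cv2.resize(im[150:370,150:370],(600,600),interpolation=cv2.INTER_CUBIC);cv2.imwrite('pics/w2.png',im2[:,:,::-1])
```

```text
[187.68 178.44] 25 [535.90840551  15.76265766 140.        ]
[328. 183.] 441 [627.56936961  12.72847563 140.        ]
[313.00454545 351.01136364] 440 [ 620.61150686 -117.717666    140.        ]
[189.03456221 345.06912442] 434 [ 527.19651308 -112.73661889  140.        ]
ctr [577.82144877 -50.4907879  140.        ] [np.float64(91.71116943524973), np.float64(130.6315724497644), np.float64(93.54769848655644), np.float64(128.7942589604535)]
[np.float64(-1.8959256020761188), np.float64(-3.0522183809286987)]
[np.float64(-3.878558711397896), np.float64(-3.053204519558463)]
knob [571.72005484 -27.00775937 180.        ]
knob [572.74136705 -23.5117189  187.        ]
knob [573.61677751 -20.51511278 193.        ]
post [550.29722052 -88.28499532 166.        ] pivot [ 573.94412557 -107.78507021  147.        ]
campos [599.84278929  69.25880524 372.75118751]
knobpix 249.5 178.7875 80 9 9
knobpix 260.2432432432432 173.77027027027026 74 9 8<stdin>:19: RuntimeWarning: Mean of empty slice.
  ret = ret.dtype.type(ret / rcount)
Traceback (most recent call last):
ValueError: zero-size array to reduction operation maximum which has no identity
```

Run:
```python
from h import *
w=np.load('pics/w.npy',allow_pickle=True).item()
im=w['pixels'];g=cv2.cvtColor(im,cv2.COLOR_RGB2GRAY)
for u,v in [(185,175),(328,183),(313,351),(189,345)]: print(g[v-9:v+10:3,u-9:u+10:3].tolist())
print(g[266,205:275:5].tolist())
im2=cv2.resize(im[160:370,160:370],(600,600),interpolation=cv2.INTER_CUBIC);cv2.imwrite('pics/w2.png',im2[:,:,::-1])
```

```text
[[161, 161, 162, 157, 162, 162, 161], [160, 155, 89, 87, 79, 161, 162], [160, 87, 90, 90, 90, 77, 162], [161, 87, 88, 86, 87, 84, 162], [161, 90, 86, 85, 85, 86, 162], [160, 160, 102, 80, 93, 161, 161], [159, 159, 159, 161, 160, 161, 161]]
[[240, 240, 240, 235, 238, 240, 240], [240, 228, 127, 127, 123, 189, 240], [239, 121, 137, 133, 133, 140, 240], [238, 124, 132, 130, 131, 123, 239], [238, 122, 127, 125, 126, 156, 239], [239, 237, 154, 113, 114, 239, 239], [163, 163, 163, 162, 163, 162, 162]]
[[228, 228, 228, 228, 228, 228, 228], [212, 212, 206, 182, 210, 212, 217], [211, 123, 118, 121, 113, 167, 209], [211, 109, 120, 118, 118, 162, 205], [210, 119, 114, 113, 116, 210, 205], [211, 210, 158, 152, 197, 209, 226], [185, 173, 191, 184, 200, 197, 244]]
[[206, 215, 222, 222, 222, 223, 224], [207, 207, 156, 136, 193, 207, 208], [206, 130, 109, 111, 107, 177, 207], [206, 106, 110, 111, 113, 138, 207], [206, 164, 107, 106, 110, 200, 208], [206, 207, 188, 165, 193, 207, 207], [134, 138, 142, 149, 153, 156, 161]]
[156, 155, 51, 53, 53, 54, 56, 55, 55, 56, 56, 57, 149, 231]
```

View pics/w2.png

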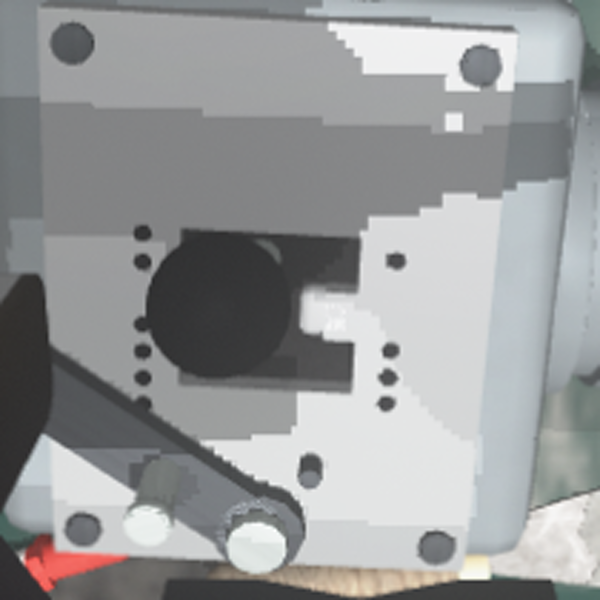

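The zoomed crop shows the knob at (219,305) and the slot corners at (182,229), (360,237), (352,392) and (180,384). The post top is at (148,523) and the pivot head at (257,546).

Run:
```python
from h import *
w,a,b=[np.load(f'pics/{n}.npy',allow_pickle=True).item() for n in 'wab']
f=lambda u,v:(u/600*210+159.6,v/600*210+159.6)
def fit(px,loc,z):
    P=np.array([onz(w,*f(*p),z)[:2] for p in px]);L=np.array(loc,float)
    z1=P@[1,1j];z2=L@[1,1j];c=z1.mean();k=((z1-c)*np.conj(z2-z2.mean())).sum()/(abs(z2-z2.mean())**2).sum()
    yaw=np.angle(k);ctr=c-np.exp(1j*yaw)*z2.mean()
    print('ctr',ctr,'yaw',np.degrees(yaw),'scale',abs(k)); return ctr,yaw
fit([(72,43),(481,66),(436,547),(82,528)],[(-46,65),(46,65),(46,-65),(-46,-65)],140)
c,y=fit([(182,229),(360,237),(352,392),(180,384)],[(-22,21.5),(22,21.5),(22,-21.5),(-22,-21.5)],138)
c2,y2=fit([(42,5),(517,27),(467,557),(53,550)],[(-55,74),(55,74),(55,-74),(-55,-74)],138)
def m(p,c=c,y=y):
    q=(p[0]+1j*p[1]-c)*np.exp(-1j*y); return np.round([q.real,q.imag,p[2]],1)
k=tri((w,*f(219,305)),(a,249.5,178.8),(b,262.3,173.8)); print('knob tri',k,m(k))
for z in (180,184,188):print(z,m(onz(w,*f(219,305),z)), m(onz(a,249.5,178.8,z)))
print('post',m(onz(w,*f(148,523),166)),'piv',m(onz(w,*f(257,546),147)),'pin',m(onz(w,*f(311,470),138)))
```

```text
ctr (577.107044804651-49.668002414368026j) yaw -3.319867500469457 scale 1.0093485229436947
ctr (577.227884366749-50.24487127912661j) yaw -2.9255280030680764 scale 0.9851636309361408
ctr (577.3453996408629-48.757073154189264j) yaw -2.7724266001141267 scale 0.9903171831631132
knob tri [573.61432384 -23.70898564 187.90392596] [ -5.   26.3 187.9]
180 [ -7.1  22.7 180. ] [  3.3  35.5 180. ]
184 [ -6.6  24.7 184. ] [ -1.4  30.5 184. ]
188 [ -6.1  26.7 188. ] [ -6.1  25.4 188. ]
post [-24.7 -41.4 166. ] piv [ -0.6 -61.7 147. ] pin [ 12.2 -44.7 138. ]
```

Gate at world (577.2, -49.5), yaw −2.9°. In mill axes the knob is at (-6, 26.5, 188), so fore ≈ −0.06. The bar is at about 0.91 rad, radius 31, which matches the given sizes. Next I align the tool with the mill, shut the fingers, and go to the front of the knob.

Request:
play_rows(motion=[[[-0.5,-1.7,0,0,0,0.8],[-1.0,-3.4,0,0,0,1.5],[-1.5,-5.0,0,0,0,2.2],[-2.06,-6.7,0,0,0,2.9],[-2.06,-6.7,0,0,0,2.9]]], jaw=0, squeeze=20)

```text
time: 0.75
tool_pos: [531.8, -21.0, 231.3]
tcp_rot: [-180.0, 0.0, 87.0]
ft_force: [0.6, -0.4, 0.0]
finger_gap: 12.4
grip_force: 0.0
```

Request:
play_rows(motion=[[[0,0,0,0,0,0],[0,0,0,0,0,0],[0,0,0,0,0,0],[0,0,0,0,0,0],[0,0,0,0,0,0]]])

```text
time: 1.25
tool_pos: [533.2, -20.4, 231.1]
tcp_rot: [-180.0, -0.0, 87.1]
ft_force: [-0.2, 0.6, -0.3]
finger_gap: -0.1
grip_force: 0.0
```

Run:
```python
from h import *
w=cam('wrist');s=sensors.sense();print(s)
cv2.imwrite('pics/w3.png',w['pixels'][:,:,::-1]);np.save('pics/w3.npy',w,allow_pickle=True)
print(w['R'].tolist(),w['t'].tolist())
```

```text
{'time': 1.3, 'joint_pos': array([-7.70711847e+00, -2.82394320e+00,  9.58595954e+01,  4.57120645e-05,
        8.69820533e+01, -4.81833406e+00]), 'qd': array([ 0.00722136, -0.28336241,  0.13697555,  0.03357722, -0.0155834 ,
       -0.04013018]), 'joint_efforts': array([ 1.62688358e-02, -4.74234438e+01, -5.00847995e+01,  1.76307167e-03,
       -1.61692511e-03,  2.54718207e-04]), 'tool_pos': array([533.13313929, -20.48285496, 231.13164182]), 'tcp_rot': array([-1.79982361e+02, -1.53268617e-03,  8.71112129e+01]), 'ft_force': array([-0.54322006,  0.23669622, -0.27378178]), 'wrist_torque': array([ 0.01501463, -0.05451583,  0.0160562 ]), 'grip_force': 0.0, 'finger_gap': -0.04696758112595711}
[[0.9987505453875691, -0.04997326446313738, 0.00014466143918238255], [-0.04810547253339138, -0.9606293029453844, 0.27363699646613127], [-0.013535567973815705, -0.27330205846565403, -0.9618330277330177]] [-533.6795421844287, -29.54628584616384, 379.589363636233]
```

View pics/w3.png

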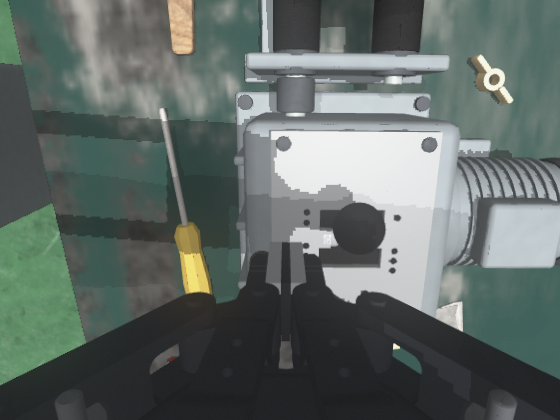

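The shut fingertips span columns 250–323 near rows 255–290, with knuckles at about (200,300) and (372,300). The knob is at (358,229).

Run:
```python
from h import *
w,v=[np.load(f'pics/{n}.npy',allow_pickle=True).item() for n in ('w','w3')]
c=577.2-49.5j;y=np.radians(-2.9)
m=lambda p:np.round([((p[0]+1j*p[1]-c)*np.exp(-1j*y)).real,((p[0]+1j*p[1]-c)*np.exp(-1j*y)).imag,p[2]],1)
print(m(tri((w,236.3,266.4),(v,358.5,229))),m(np.array([533.1,-20.5,231])))
T=v['R']; 
def onplane(u,vv,off): # plane through TCP+off along mill y
    o,d=ray(v,u,vv); n=np.array([np.sin(-y),np.cos(y),0]); n=np.array([-np.sin(y),np.cos(y),0]);p0=np.array([533.1,-20.5,231])+off*n
    p=o+d*((p0-o)@n)/(d@n); q=m(p)-m(np.array([533.1,-20.5,231.]));return q
for px in [(268,255),(250,262),(247,292),(323,292),(305,255),(215,293),(355,293),(200,300),(372,300),(240,300)]: print(px,onplane(*px,11),onplane(*px,0))
```

```text
[ -5.9  25.8 188.2] [-45.5  26.7 231. ]
(268, 255) [-6.3 11.  16.5] [-7.5  0.  -7.3]
(250, 262) [-12.5  11.   22.4] [-14.9   0.   -0.2]
(247, 292) [-11.5  11.   43. ] [-13.7   0.   24.3]
(323, 292) [11.6 11.  43. ] [13.8  0.  24.3]
(305, 255) [ 7.5 11.  16.4] [ 8.9  0.  -7.3]
(215, 293) [-21.2  11.   43.7] [-25.2   0.   25.1]
(355, 293) [21.3 11.  43.6] [25.3  0.  25. ]
(200, 300) [-24.9  11.   47.6] [-29.6   0.   29.8]
(372, 300) [25.6 11.  47.6] [30.4  0.  29.7]
(240, 300) [-13.1  11.   47.6] [-15.6   0.   29.7]
```

Request:
play_rows(motion=[[[0,0,1.5,0,0,0],[0,0,3.0,0,0,0],[0,0,4.5,0,0,0],[0,0,5.1,0,0,0],[0,0,5.1,0,0,0]]])

```text
time: 1.8
tool_pos: [531.8, -20.4, 178.1]
tcp_rot: [-179.8, -0.0, 87.1]
ft_force: [-0.6, 0.6, 0.4]
finger_gap: -0.1
grip_force: 0.0
```

Request:
play_rows(motion=[[[0,0.4,0,0,0,0],[0,0.8,0,0,0,0],[0,1.1,0,0,0,0],[0,1.4,0,0,0,0],[0,1.4,0,0,0,0]]])

```text
time: 2.3
tool_pos: [547.4, -21.3, 180.9]
tcp_rot: [180.0, 0.0, 87.1]
ft_force: [-2.7, 0.7, 2.3]
finger_gap: -0.3
grip_force: 1.5
```

Request:
play_rows(motion=[[[0,0.1,0,0,0,0],[0,0.2,0,0,0,0],[0,0.3,0,0,0,0],[0,0.35,0,0,0,0],[0,0.35,0,0,0,0]]])

```text
time: 2.8
tool_pos: [550.6, -21.5, 180.4]
tcp_rot: [180.0, 0.0, 87.1]
ft_force: [-3.2, 0.4, 4.3]
finger_gap: -0.0
grip_force: 2.0
```

```bash
cat > look.py <<'E'
from h import *
import sys
w=cam('wrist');a=cam('scene');n=sys.argv[1]
s=sensors.sense();c=577.2-49.5j;y=np.radians(-2.9)
m=lambda p:np.round([((p[0]+1j*p[1]-c)*np.exp(-1j*y)).real,((p[0]+1j*p[1]-c)*np.exp(-1j*y)).imag,p[2]],1)
f=s['ft_force'];print(s['time'],m(s['tool_pos']),np.round((f[0]+1j*f[1])*np.exp(-1j*y),1),f[2])
np.save(f'pics/{n}.npy',w,allow_pickle=True)
A=cv2.resize(a['pixels'][155:235,205:325],(480,320),interpolation=cv2.INTER_CUBIC)
W=w['pixels'][80:400:,120:440]
cv2.imwrite(f'pics/{n}.png',np.hstack([W,A])[:,:,::-1])
E
python3 look.py p1
```

```text
2.9 [-28.1  26.7 180.4] (-3.1+0.1j) 3.6284019321195546
```

View pics/p1.png

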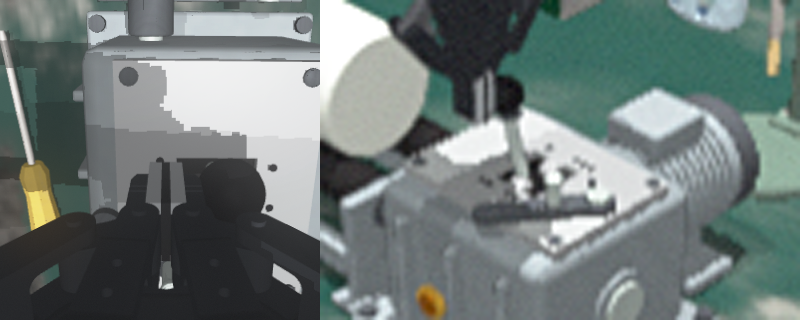

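The fingers touch the knob, which is at full-image pixel (354,272). Now checking its position.

Run:
```python
from h import *
w=np.load('pics/p1.npy',allow_pickle=True).item()
c=577.2-49.5j;y=np.radians(-2.9)
m=lambda p:np.round([((p[0]+1j*p[1]-c)*np.exp(-1j*y)).real,((p[0]+1j*p[1]-c)*np.exp(-1j*y)).imag,p[2]],1)
for z in(186,189,192):print(m(onz(w,354,271,z)))
```

```text
[  0.4  25.3 186. ]
[ -0.2  26.9 189. ]
[ -0.9  28.4 192. ]
```

Request:
play_rows(motion=[[[0,-0.8,0,0,0,0],[0,-1.5,-1.0,0,0,0],[0,-1.5,-3.0,0,0,0],[0,-1.5,-5.0,0,0,0],[0,-1.5,-5.0,0,0,0]]])

```text
time: 3.4
tool_pos: [536.9, -20.9, 234.3]
tcp_rot: [179.6, 0.0, 87.1]
ft_force: [0.3, 0.5, -0.5]
finger_gap: 0.5
grip_force: 0.0
```

Request:
play_rows(motion=[[[0.9,1.1,0,0,0,0],[1.8,2.2,0,0,0,0],[2.7,3.3,0,0,0,0],[3.6,4.3,0,0,0,0],[3.6,4.3,0,0,0,0]]])

```text
time: 3.9
tool_pos: [580.7, 14.0, 229.6]
tcp_rot: [-180.0, -0.0, 87.2]
ft_force: [0.6, 0.2, -0.5]
finger_gap: -0.1
grip_force: 0.0
```

Request:
play_rows(motion=[[[0,0,1.5,0,0,0],[0,0,3.0,0,0,0],[0,0,4.5,0,0,0],[0,0,5.2,0,0,0],[0,0,5.2,0,0,0]]])

```text
time: 4.4
tool_pos: [578.8, 13.0, 175.9]
tcp_rot: [-179.8, -0.0, 87.1]
ft_force: [-1.1, 0.1, -0.9]
finger_gap: 0.0
grip_force: 0.0
```

Request:
play_rows(motion=[[[-0.4,0,0,0,0,0],[-0.8,0,0,0,0,0],[-1.2,0,0,0,0,0],[-1.4,0,0,0,0,0],[-1.6,0,0,0,0,0]]])

```text
time: 4.9
tool_pos: [580.0, -2.6, 179.2]
tcp_rot: [179.9, -0.1, 87.1]
ft_force: [0.1, 5.1, 3.6]
finger_gap: -0.3
grip_force: 2.2
```

Request:
play_rows(motion=[[[-0.4,0,0,0,0,0],[-0.8,0,0,0,0,0],[-1.2,0,0,0,0,0],[-1.6,0,0,0,0,0],[-2.0,0,0,0,0,0]]])

```text
time: 5.4
tool_pos: [578.3, -23.3, 178.2]
tcp_rot: [-180.0, 0.0, 87.1]
ft_force: [-0.3, 3.3, 2.6]
finger_gap: -0.2
grip_force: 1.7
```

Request:
play_rows(motion=[[[-0.4,0,0,0,0,0],[-0.8,0,0,0,0,0],[-1.2,0,0,0,0,0],[-1.6,0,0,0,0,0],[-2.0,0,0,0,0,0]]])

```text
time: 5.9
tool_pos: [577.3, -43.3, 178.2]
tcp_rot: [-180.0, 0.0, 87.1]
ft_force: [-0.3, 2.4, 1.2]
finger_gap: -0.1
grip_force: 1.4
```

Request:
play_rows(motion=[[[-0.3,0,0,0,0,0],[-0.5,0,0,0,0,0],[-0.7,0,0,0,0,0],[-0.9,0,0,0,0,0],[-0.9,0,0,0,0,0]]])

```text
time: 6.4
tool_pos: [576.7, -52.0, 177.8]
tcp_rot: [-180.0, -0.0, 87.1]
ft_force: [-0.5, 2.1, -1.9]
finger_gap: -0.1
grip_force: 1.2
```

```bash
python3 look.py p2
```

```text
6.5 [ -0.2  -2.4 178. ] (-0+1.5j) -2.1889550428839195
```

View pics/p2.png

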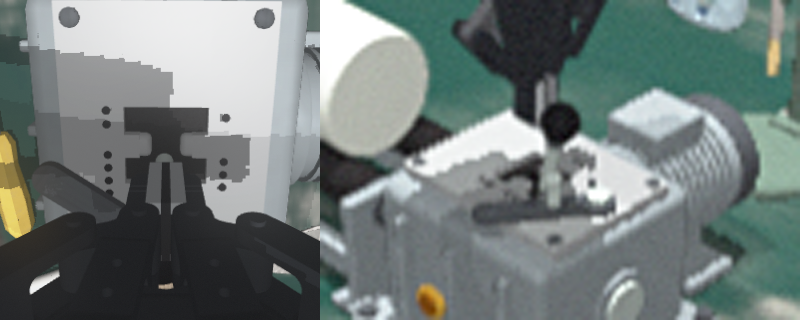

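Request:
play_rows(motion=[[[0.8,0,0,0,0,0],[1.2,0,-1.0,0,0,0],[1.2,0,-3.0,0,0,0],[1.2,0,-5.2,0,0,0],[1.2,0,-5.2,0,0,0]]])

```text
time: 7.0
tool_pos: [579.9, -39.9, 235.5]
tcp_rot: [179.6, 0.1, 87.1]
ft_force: [0.4, -0.3, 0.2]
finger_gap: 0.0
grip_force: 0.0
```

Request:
play_rows(motion=[[[-0.9,-1.1,0,0,0,0],[-1.8,-2.2,0,0,0,0],[-2.7,-3.3,0,0,0,0],[-3.6,-4.2,0,0,0,0],[-3.6,-4.2,0,0,0,0]]])

```text
time: 7.5
tool_pos: [532.6, -74.9, 230.2]
tcp_rot: [-180.0, 0.0, 87.0]
ft_force: [-0.1, 1.1, -0.1]
finger_gap: -0.0
grip_force: 0.0
```

Request:
play_rows(motion=[[[0,0,1.5,0,0,0],[0,0,3.0,0,0,0],[0,0,4.5,0,0,0],[0,0,5.2,0,0,0],[0,0,5.2,0,0,0]]])

```text
time: 8.0
tool_pos: [532.6, -73.2, 175.8]
tcp_rot: [-179.8, -0.0, 87.1]
ft_force: [-0.1, 0.0, 0.1]
finger_gap: 0.2
grip_force: 0.0
```

Request:
play_rows(motion=[[[0,0.4,0,0,0,0],[0,0.8,0,0,0,0],[0,1.2,0,0,0,0],[0,1.6,0,0,0,0],[0,2.0,0,0,0,0]]])

```text
time: 8.5
tool_pos: [554.2, -74.8, 178.8]
tcp_rot: [180.0, 0.0, 87.1]
ft_force: [-3.6, 0.7, 2.6]
finger_gap: 0.1
grip_force: 1.7
```

Request:
play_rows(motion=[[[0,0.4,0,0,0,0],[0,0.8,0.1,0,0,0],[0,1.2,0.2,0,0,0],[0,1.6,0.2,0,0,0],[0,2.0,0.2,0,0,0]]])

```text
time: 9.0
tool_pos: [573.7, -75.6, 175.7]
tcp_rot: [-179.9, -0.0, 87.1]
ft_force: [-2.8, -0.2, -0.8]
finger_gap: 0.1
grip_force: 1.5
```

Request:
play_rows(motion=[[[0,0.2,0,0,0,0],[0,0.4,0,0,0,0],[0,0.6,0,0,0,0],[0,0.8,0,0,0,0],[0,0.8,0,0,0,0]]])

```text
time: 9.5
tool_pos: [581.8, -76.1, 176.1]
tcp_rot: [-180.0, -0.0, 87.1]
ft_force: [-3.1, 1.3, -2.1]
finger_gap: -0.3
grip_force: 1.4
```

Request:
play_rows(motion=[[[0,0.1,0,0,0,0],[0,0.2,0,0,0,0],[0,0.3,0,0,0,0],[0,0.3,0,0,0,0]]])

```text
time: 9.9
tool_pos: [583.6, -76.2, 175.8]
tcp_rot: [-179.8, -0.0, 87.1]
ft_force: [-9.4, -0.0, 0.1]
finger_gap: -0.0
grip_force: 4.4
```

Request:
play_rows(motion=[[[0,0.1,0,0,0,0],[0,0.2,0,0,0,0],[0,0.2,0,0,0,0],[0,0.2,0,0,0,0]]])

```text
time: 10.3
tool_pos: [584.5, -76.2, 175.5]
tcp_rot: [-179.7, -0.0, 87.1]
ft_force: [-14.9, 1.3, 2.1]
finger_gap: 0.1
grip_force: 7.2
```

```bash
python3 look.py p3
```

```text
10.4 [  8.6 -26.3 175.6] (-15.2+0.1j) 2.0978895397108257
```

View pics/p3.png

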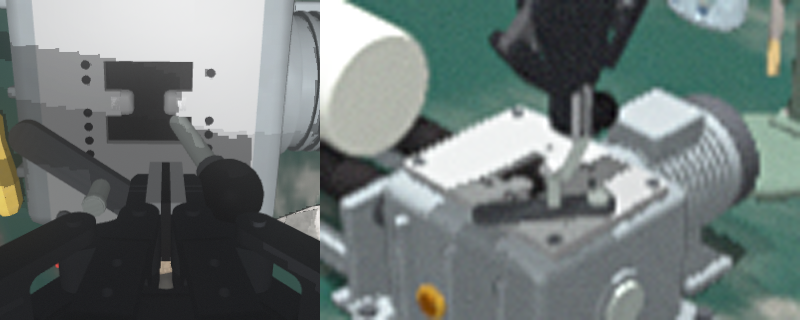

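The lever is home: the stem is in the far right slot, the knob is at about (355,270) in the full image, and the force climbs stiffly to 15 N. Now I back off and go to the front of the post.

Request:
play_rows(motion=[[[0,-1.0,0,0,0,0],[-0.2,-2.5,-1.0,0,0,0],[-0.7,-4.5,-1.5,0,0,0],[-1.5,-6.4,-1.5,0,0,0],[-1.5,-6.4,-1.5,0,0,0]]])

```text
time: 10.9
tool_pos: [521.6, -88.9, 192.5]
tcp_rot: [179.8, 0.1, 87.1]
ft_force: [0.9, 0.3, -0.1]
finger_gap: 0.2
grip_force: 0.0
```

Request:
play_rows(motion=[[[0,0,1.0,0,0,0],[0,0,2.0,0,0,0],[0,0,3.0,0,0,0],[0,0,3.6,0,0,0],[0,0,3.8,0,0,0]]])

```text
time: 11.4
tool_pos: [521.4, -87.7, 151.4]
tcp_rot: [-179.9, -0.0, 87.1]
ft_force: [-0.3, -0.3, 0.2]
finger_gap: -0.0
grip_force: 0.0
```

```bash
python3 look.py p4
```

```text
11.5 [-53.3 -41.2 152.6] (0.2+0.2j) 0.2282000567364353
```

View pics/p4.png

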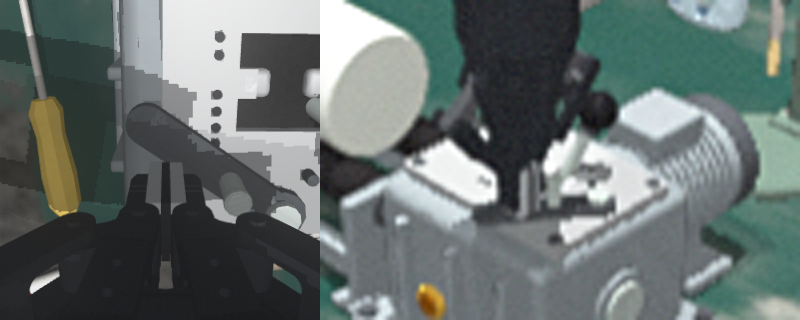

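The view shows the post at (237,200) in the crop, ahead and to the right of the fingers, with the lever clear. I'll push along the arc.

Request:
play_rows(motion=[[[0,0.4,0,0,0,0],[0,0.8,0,0,0,0],[0,1.1,0,0,0,0],[0.1,1.35,0,0,0,0],[0.3,1.6,0,0,0,0]]])

```text
time: 12.0
tool_pos: [537.0, -84.8, 153.1]
tcp_rot: [-179.8, -0.1, 87.1]
ft_force: [-9.3, 6.2, 5.7]
finger_gap: -0.2
grip_force: 4.9
```

Request:
play_rows(motion=[[[0.1,0.3,0,0,0,0],[0.3,0.6,0,0,0,0],[0.4,0.9,0,0,0,0],[0.5,1.2,0,0,0,0],[0.5,1.4,0,0,0,0]]])

```text
time: 12.5
tool_pos: [552.6, -81.4, 153.1]
tcp_rot: [-180.0, -0.0, 87.1]
ft_force: [-1.5, 2.3, -1.2]
finger_gap: 0.3
grip_force: 1.2
```

Request:
play_rows(motion=[[[0,0.1,0,0,0,0],[0,0.2,0,0,0,0],[0,0.3,0,0,0,0],[0,0.4,0,0,0,0],[0,0.4,0,0,0,0]]])

```text
time: 13.0
tool_pos: [556.7, -82.0, 153.4]
tcp_rot: [180.0, 0.0, 87.1]
ft_force: [-0.9, 1.3, -0.6]
finger_gap: -0.0
grip_force: 0.7
```

Request:
play_rows(motion=[[[0,0.1,0,0,0,0],[0,0.2,0,0,0,0],[0,0.3,0,0,0,0],[0,0.3,0,0,0,0]]])

```text
time: 13.4
tool_pos: [557.8, -81.9, 152.9]
tcp_rot: [-179.8, -0.0, 87.1]
ft_force: [-11.0, 1.7, 4.6]
finger_gap: -0.1
grip_force: 5.8
```

Request:
play_rows(motion=[[[0,0.1,0,0,0,0],[0,0.2,0,0,0,0],[0,0.2,0,0,0,0]]])

```text
time: 13.7
tool_pos: [558.3, -81.9, 152.7]
tcp_rot: [-179.6, -0.0, 87.1]
ft_force: [-18.1, 2.5, 10.0]
finger_gap: -0.1
grip_force: 9.9
```

Stiff stop reached. I'll back off, rise and check.

Request:
play_rows(motion=[[[0,-0.6,0,0,0,0],[0,-1.5,0,0,0,0],[0,-2.5,-1.0,0,0,0],[0,-3.0,-3.5,0,0,0],[0,-3.0,-6.0,0,0,0]]])

```text
time: 14.2
tool_pos: [530.6, -80.6, 213.7]
tcp_rot: [-180.0, 0.0, 87.1]
ft_force: [1.2, -0.4, -0.5]
finger_gap: -0.1
grip_force: 0.0
```

Request:
play_rows(motion=[[[0,0,-2.0,0,0,0],[0,0,-4.0,0,0,0],[-1.0,0,-5.0,0,0,0],[-1.0,0,-5.0,0,0,0],[-1.0,0,-5.0,0,0,0]]])

```text
time: 14.7
tool_pos: [530.8, -91.0, 262.6]
tcp_rot: [-180.0, -0.0, 87.1]
ft_force: [0.5, -0.2, -0.3]
finger_gap: -0.3
grip_force: 0.0
```

```bash
python3 look.py p5
python3 - <<'E'
from h import *
w=np.load('pics/p5.npy',allow_pickle=True).item();a=cam('scene')
A=cv2.resize(a['pixels'][160:225,215:305],(360,260),interpolation=cv2.INTER_CUBIC)
W=cv2.resize(w['pixels'][100:400,200:500],(440,440));W=np.pad(W,((0,0),(0,0),(0,0)))
A=np.pad(A,((0,180),(0,0),(0,0)));cv2.imwrite('pics/p5.png',np.hstack([W,A])[:,:,::-1])
E
```

```text
14.8 [-44.7 -43.4 261.7] (-0.6+0.4j) -0.6017508622225665
```

View pics/p5.png

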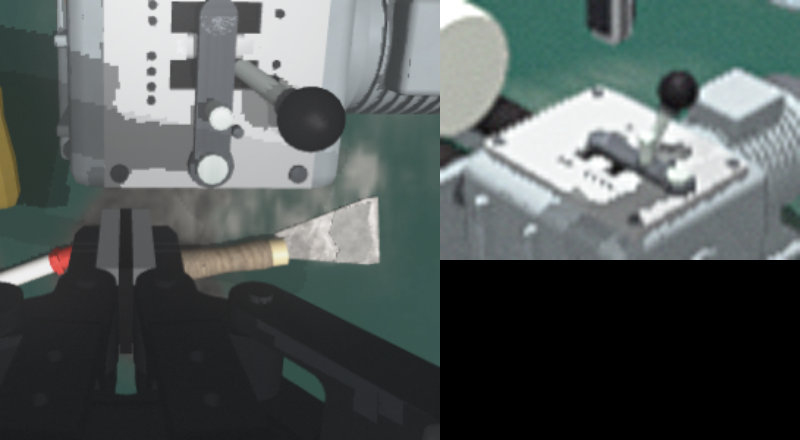

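The bar lies along the channel with the stem beyond it in the three-dot slot. The knob is at crop (311,119), the post at (221,119) and the pivot at (211,167). Checking the numbers before handing in.

Run:
```python
from h import *
w=np.load('pics/p5.npy',allow_pickle=True).item()
c=577.2-49.5j;y=np.radians(-2.9);f=lambda u,v:(u*300/440+200,v*300/440+100)
m=lambda p:np.round([((p[0]+1j*p[1]-c)*np.exp(-1j*y)).real,((p[0]+1j*p[1]-c)*np.exp(-1j*y)).imag,p[2]],1)
print('knob',m(onz(w,*f(311,119),184)),'post',m(onz(w,*f(221,118),166)),'piv',m(onz(w,*f(211,168),148)),'barend',m(onz(w,*f(217,3),145)))
```

```text
knob [ 34.6 -27.1 184. ] post [ -0.4 -30.9 166. ] piv [ -0.9 -61.  148. ] barend [ -1.   19.6 145. ]
```

The knob is at (34.6, -27.1), where home is (33, -27). The post is at (-0.4, -30.9), which puts the bar at about 0 rad. Both are seated.

```bash
python3 -c "
from bench import job
print(job.hand_in())"
```

```text
the job is handed in; nothing more can be done
None
```

The gear lever is fully home in the three-dot slot and the gate bar is shut against its stop, locking it in; I handed the job in at about 15 s on the robot's clock.

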